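Free the bayonet lid of a probe-station sample chamber and fit its light collar

TASK

Get the brass sample chamber on the rotary stage ready for viewing: its lid has been turned to catch, so take it by the blue knob, feel it round anticlockwise (seen from above) until it comes free, lift it off and set it down gently, knob up, in the aluminium tray. Then push the black collar down over the chamber's bare neck until it sits fully home on the brass shoulder. Do not wrench the lid: the stage only stands on the bench and must keep its place, and so must the two probe positioners, the spare objective and the bubble level.

Things in the scene. Friction and masses are not known exactly. Their poses are not given: they have to be found in the camera images.
- stage: rotary stage, loose on the bench (4 kg with its chamber): black base plate 160 x 160 x 12 mm, drum, steel disc 124 mm across (top 48 mm above the bench), white disc 92 mm across (top at 58 mm), then the brass chamber. Origin: centre of the underside, z up. Disc and chamber are clamped at an unknown angle to the base plate, so its yaw does not tell where the chamber's notches are
- shoulder (a point): on the chamber's axis at the height of its brass shoulder, 76 mm above the bench: the flat step, 76 mm across, on which the collar has to sit. The neck above it is 53.5 mm across and 28 mm high, so the collar has about 1.4 mm of clearance all round
- rim (a point): on the chamber's axis, at the height of the neck's rim, 104 mm above the bench. The mouth has three inward tabs 4 mm thick, flush with the rim, and between them three notches 120 degrees apart, hidden under the lid. The lid was dropped in through the notches, then turned clockwise by 15 to 85 degrees: turned back by as much it comes free, over some 15 degrees, then it catches again
- lid: steel bayonet lid, 190 g: plate 58 mm across, 10 to 15 mm above the origin, lying on the rim; below it a skirt 34 mm across with three lugs at its foot; above it the knob. Origin: centre of the skirt's underside (10 mm below the rim when closed), z up. The lugs catch under the tabs after 2 mm of lift unless they stand in the notches. It turns easily and can stand on its skirt
- knob (a point): middle of the gripping part of the lid's knob: a knurled round knob 24 mm across, from 19 to 47 mm above the lid's origin; this point is 38 mm above the lid's origin (23 mm above the top of the plate). It slips in a weak grip when the lid catches, so grip it firmly (80 N is safe)
- collar: black light collar, a plain rigid tube standing upright: 63 mm outside, 56.4 mm bore, 46 mm high, 110 g, open at both ends and the same either way up. Origin: centre of its lower end, z along its axis
- tray: square aluminium tray fixed to the bench, 110 x 110 mm outside, walls 4 mm thick and 14 mm high, its inner floor 4 mm above the bench. Origin: centre of its underside
- probe_left: black probe positioner (bystander, 0.9 kg) with steel thumb screws and a brass probe pointing at the chamber, about 62 x 60 mm on the bench and 96 mm high. Origin: centre of its underside
- probe_right: the other probe positioner (bystander), the same
- objective: spare black microscope objective standing on the bench (bystander), 34 mm across, 58 mm high. Origin: centre of its underside
- level: round bubble level with a green window lying on the bench (bystander), 44 mm across, 12 mm high. Origin: centre of its underside
There are look-alikes about, which are no part of the job. What is shaped like the stage but pink is not meant.

How it is judged:
By the outcome, as a careful person would: the job done as asked, in the order asked, and still so for the second after the job is handed in, with the robot touching nothing.
It also fails if it takes over 64 s, if anything falls off the work surface, if the arm or the gripper's body presses on something with over 40 N, if the wrist force passes 120 N, or if a joint passes its speed limit or range.

ROBOT

A 6-joint arm with a two-finger parallel gripper is mounted at the origin on the work surface. World frame = base frame: x ahead of the robot, y to its left, z up, the work surface at z = 0. Lengths are in m, angles in degrees, forces in N, time in s.
With the tool pointing down it reaches from about 0.25 to 0.775 m from the base axis. Payload 4 kg.
Tool frame: the origin (TCP) lies midway between the tips of the shut fingers; the grasp point (between the pads) lies 19 mm behind it; z points along the fingers, y is the line along which they close (so a half turn about z gives the same grasp; the last joint's range is limited). The gripper opens to 94 mm and grips with 3 to 60 N. Pads are 16 mm wide; open, the fingers measure 119 mm over their backs; the gripper's body (75 mm by 177 mm) begins 78 mm behind the grasp point.
Start: joints at [-72.313, 4.996, 78.535, -0, 96.463, -5.907], TCP at [0.22, -0.504, 0.206] pointing down, gripper open.
Joint ranges: [-177.83, 177.83], [-43.37, 116.18], [15.69, 146.23], [-61.86, 241.86], [9.47, 152.12], [-147.06, 147.06]. Speed limits (degrees/s): [159.86, 159.86, 180, 180, 180, 180].

INTERFACE

Orientations are given as [roll, pitch, yaw] about the fixed x, y, z axes, in that order (R = Rz(yaw) Ry(pitch) Rx(roll)).
In Python, from plant import * gives the robot as it stands. The module is installed in compiled form; this text tells all that it offers.
- The arm moves only by the shell command python3 -m jog 'ROWS' [FORCE]. ROWS is JSON, a list of rows, each a list of 7 numbers: the shift along the world's x, y, z as a fraction of full scale, then the turn, a rotation vector about the world's x, y, z as a fraction of full scale, then the opening, from 0 (shut) to 1 (fully open). In form: [[tx, ty, tz, wx, wy, wz, hand], ...]. A call has 1 to 12 rows; each row is the pose to reach, as a shift and turn from the pose commanded when the call began; what a row does not reach only later rows make up. Full scale, the value 1, is 250 mm for a shift and pi/2 rad for a turn. A row lasts 1/8 s, in which the tool goes at most 62.5 mm and 10.7 degrees, less where a joint would pass 70% of its speed; a pose out of reach is approached as far as the arm can. A call with a number of a shift or a turn outside -1 to 1 is refused whole. A call with a gripper value outside its range is refused whole. The fingers move at their own pace and stop on an object; FORCE is the grip in N (left out, the last holds). Time passes only in rows, so rows that repeat a pose let the fingers close. It gives the time, the measured TCP pose, the force, the opening and the grip force at its end, in the units of the state.
- read_state(): the state, without advancing time (a new reading comes with each control period).
- read_camera(name): name is "side" or "top"; returns the picture (480x640x3 uint8, blue, green, red); there is no depth.
- camera_info(name): a dict with "fx", "fy", "cx", "cy" (pixels), "world_to_cam" (4x4, takes a point from world to camera coordinates). Camera axes: x right, y down, z forward; pixel columns grow to the right and rows downward; lengths in m; the calibration is good to about 2 mm. A picture is of the moment at which its call begins. camera_info takes no time and is no camera call.
- sign_off(): hands the job in; it is judged then, once.
The state is a dict: "time": time; "joint_pos": joint angles; "qvel": joint speeds; "tau": joint torques, N m; "tool_pos": TCP position; "tool_rot": TCP orientation; "contact_force": force on the tool from outside, world axes, zero at the start; "ft_torque": the same for the moment, N m; "finger_gap": finger opening in m; "finger_force": force on a finger pad.
Only numpy, scipy, OpenCV 4.12 (cv2) and the standard library are available. Lean on these libraries where they do the work, as an engineer would, in place of code of your own. Each camera call takes 0.05 s, during which the arm holds its last target. There are 200 camera calls.

## Working session

There is one attempt and no reset: what is moved stays moved. The work goes in short steps, Python scripts to look and compute and a shell command to move; the robot and the scene stay as the last step left them, time stands still between calls to the robot, and variables do not carry over. Pictures are saved under pics/ and viewed, at most 10 in all, crops included, and the job is handed in when it is done.

```bash
mkdir -p pics
python3 - <<'E'
from plant import *
import cv2
for n in("side","top"):
    cv2.imwrite(f"pics/{n}0.png",read_camera(n)); c=camera_info(n); print(n,c)
s=read_state(); print(s)
E
```

```text
side {'fx': 539.1609094676264, 'fy': 539.1609094676264, 'cx': 317.9845117314284, 'cy': 242.70706401667096, 'world_to_cam': array([[-0.92407557, -0.38211186,  0.00865199,  0.48434582],
       [-0.2222691 ,  0.51883087, -0.82547621,  0.21947275],
       [ 0.31093533, -0.76472548, -0.56437059,  1.24884481],
       [ 0.        ,  0.        ,  0.        ,  1.        ]])}
top {'fx': 557.5749617312858, 'fy': 557.5749617312858, 'cx': 319.7786416578006, 'cy': 245.44720570626885, 'world_to_cam': array([[-0.00387247, -0.99992863, -0.0113025 ,  0.01782284],
       [-0.99323511,  0.0051578 , -0.11600606,  0.53610251],
       [ 0.11605608,  0.01077681, -0.9931842 ,  1.21257773],
       [ 0.        ,  0.        ,  0.        ,  1.        ]])}
{'time': 0.1, 'joint_pos': array([-7.23137769e+01,  5.03474785e+00,  7.86139357e+01, -1.04343293e-03,
        9.64637237e+01, -5.90626415e+00]), 'qvel': array([-0.06829757, -0.13899207, -0.1863471 , -0.07300052,  0.07867891,
        0.0882779 ]), 'tau': array([ 1.69114850e-03, -3.41253197e+01, -3.03301656e+01,  7.19301822e-02,
        3.04231967e-02, -9.40167342e-05]), 'tool_pos': array([ 0.21997451, -0.50356041,  0.20444147]), 'tool_rot': array([-1.79888083e+02, -1.05353191e-02,  2.35923605e+01]), 'contact_force': array([-0.57555025,  0.28017005, -0.28255226]), 'ft_torque': array([ 0.00068762, -0.00547732, -0.02247543]), 'finger_force': 0.0, 'finger_gap': 0.09375903340973209}
```

View pics/top0.png

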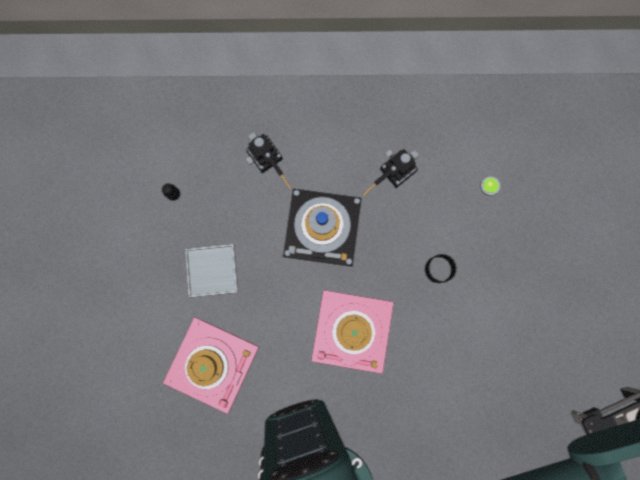

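View pics/side0.png

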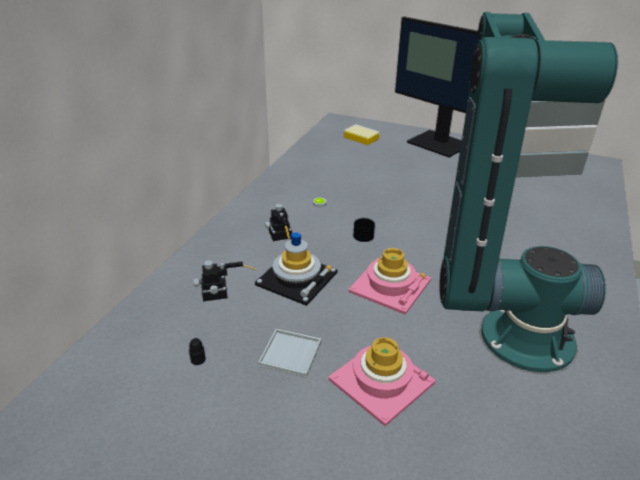

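The top view shows these candidates:
- Stage: black base at (322,225) with the blue knob at (322,218). The pink look-alikes are at (355,333) and (207,368), and I'm rejecting both.
- Collar: only the black ring at (440,268).
- Tray: (211,270).
- Bystanders: probes at (265,152) and (400,168), objective at (171,191), level at (490,186).

```bash
cat > h.py <<'E'
from plant import *
import cv2, numpy as np
def P(n):
    c=camera_info(n); W=c["world_to_cam"]; return c,W[:3,:3],W[:3,3]
def ray(n,uv):
    c,R,t=P(n); d=R.T@np.array([(uv[0]-c["cx"])/c["fx"],(uv[1]-c["cy"])/c["fy"],1]); return -R.T@t,d
def plane(n,uv,z):
    o,d=ray(n,uv); return o+d*(z-o[2])/d[2]
def tri(a,b):
    (o1,d1),(o2,d2)=ray("top",a),ray("side",b)
    A=np.c_[d1,-d2]; s=np.linalg.lstsq(A,o2-o1,rcond=None)[0]
    p,q=o1+s[0]*d1,o2+s[1]*d2; return (p+q)/2,np.linalg.norm(p-q)
def proj(n,p):
    c,R,t=P(n); q=R@np.array(p)+t; return np.array([c["fx"]*q[0]/q[2]+c["cx"],c["fy"]*q[1]/q[2]+c["cy"]])
def blobs(m,box,minA=20):
    x0,y0,x1,y1=box; k=np.zeros(m.shape,np.uint8); k[y0:y1,x0:x1]=m[y0:y1,x0:x1]
    cs,_=cv2.findContours(k,cv2.RETR_CCOMP,cv2.CHAIN_APPROX_NONE)
    return sorted([c for c in cs if cv2.contourArea(c)>minA],key=cv2.contourArea,reverse=True)
def cen(c):
    M=cv2.moments(c); return np.array([M["m10"]/M["m00"],M["m01"]/M["m00"]])
def pic(n,name,box=None,k=1):
    i=read_camera(n); j=i if box is None else cv2.resize(i[box[1]:box[3],box[0]:box[2]],None,fx=k,fy=k,interpolation=cv2.INTER_CUBIC)
    cv2.imwrite("pics/"+name,j); return i
def blue(i):
    h=cv2.cvtColor(i,cv2.COLOR_BGR2HSV); return cv2.inRange(h,(100,130,60),(125,255,255))
E
python3 - <<'E'
from h import *
np.set_printoptions(precision=4,suppress=True)
t=cv2.imread("pics/top0.png"); s=cv2.imread("pics/side0.png")
bt=blobs(blue(t),(280,180,370,270),5)[0]; bs=blobs(blue(s),(270,220,320,260),5)[0]
print("knob",cen(bt),cv2.boundingRect(bt),cen(bs),cv2.boundingRect(bs),tri(cen(bt),cen(bs)),plane("top",cen(bt),.141))
h=cv2.cvtColor(t,cv2.COLOR_BGR2HSV)
# white disc
w=cv2.inRange(h,(0,0,215),(180,40,255))
for c in blobs(w,(280,180,370,270),30)[:3]:
    e=cv2.fitEllipse(c); p=plane("top",e[0],.058); print("white",e,p)
# collar
d=cv2.inRange(h,(0,0,0),(180,255,55))
for c in blobs(d,(415,245,470,295),30)[:3]:
    e=cv2.fitEllipse(c); print("collar",e,plane("top",e[0],.046),plane("top",e[0],0), cv2.boundingRect(c))
# stage base
m=cv2.inRange(h,(0,0,0),(180,255,70)); 
# brightness tray
g=cv2.cvtColor(t,cv2.COLOR_BGR2GRAY)
m=cv2.inRange(t,(140,130,120),(255,255,255))
for c in blobs(m,(175,235,245,305),300)[:2]:
    r=cv2.minAreaRect(c); print("tray",r,plane("top",r[0],.014),[plane("top",q,.014)[:2] for q in cv2.boxPoints(r)])
a=cv2.resize(t[130:290,230:470],None,fx=3.3,fy=3.3,interpolation=cv2.INTER_CUBIC)
b=cv2.resize(s[190:310,190:390],None,fx=3,fy=3,interpolation=cv2.INTER_CUBIC)
cv2.imwrite("pics/cropt.png",a)
E
```

```text
knob [321.5813 217.9062] (317, 213, 10, 11) [295.477  238.1381] (291, 232, 10, 14) (array([0.582 , 0.0104, 0.1295]), np.float64(4.15151271047607e-05)) [0.58   0.0103 0.141 ]
white ((321.9534912109375, 223.0911865234375), (38.274845123291016, 38.64970016479492), 37.225589752197266) [0.5824 0.0101 0.058 ]
collar ((436.2064514160156, 270.0957946777344), (28.240976333618164, 36.04689025878906), 67.0738754272461) [ 0.4788 -0.2393  0.046 ] [ 0.4821 -0.2484  0.    ] (435, 255, 21, 26)
collar ((450.5188293457031, 263.7428283691406), (33.095787048339844, 50.629791259765625), 67.08769989013672) [ 0.4926 -0.271   0.046 ] [ 0.4964 -0.2812  0.    ] (425, 258, 15, 25)
tray ((210.4379425048828, 270.2551574707031), (50.07643127441406, 49.82728958129883), 85.2363510131836) [0.4831 0.2624 0.014 ] [array([0.5354, 0.3246]), array([0.5443, 0.2119]), array([0.4314, 0.2009]), array([0.4227, 0.3124])]
```

View pics/cropt.png

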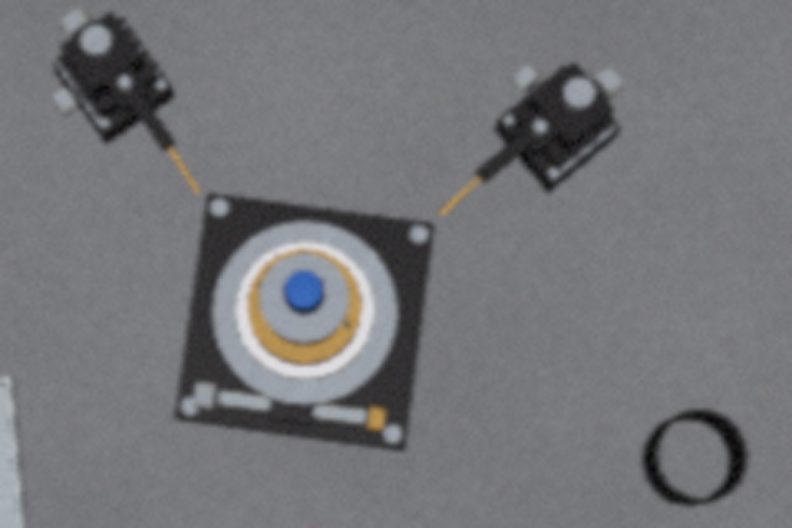

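The crop confirms the choice: black base, steel and white discs, and a brass chamber with a steel lid and blue knob at crop (303,291). The measured heights also agree (triangulated knob z of 0.13). Moving to the knob now, at about (0.581, 0.010), with yaw turned to 0.

```bash
python3 -m jog '[[0.12,0.17,0,0,0,-0.06,1],[0.27,0.37,0,0,0,-0.13,1],[0.42,0.58,0,0,0,-0.2,1],[0.57,0.79,0,0,0,-0.262,1],[0.72,1,0,0,0,-0.262,1],[0.72,1,0,0,0,-0.262,1]]' 55; python3 -m jog '[[0.15,0.21,0,0,0,0,1],[0.3,0.42,0,0,0,0,1],[0.45,0.63,0,0,0,0,1],[0.6,0.84,0,0,0,0,1],[0.7,0.98,0,0,0,0,1],[0.72,1,0,0,0,0,1],[0.72,1,0,0,0,0,1]]'
python3 - <<'E'
from h import *
t=cv2.imread("pics/top0.png");s=cv2.imread("pics/side0.png")
for n,i,b in(("top",t,(415,245,470,295)),("side",s,(345,210,385,250))):
    h=cv2.cvtColor(i,cv2.COLOR_BGR2HSV); d=cv2.inRange(h,(0,0,0),(180,255,65))
    p=np.vstack(blobs(d,b,15)); print(n,p.reshape(-1,2).min(0),p.reshape(-1,2).max(0))
    # silhouette of nominal collar for a trial centre
th=np.linspace(0,2*np.pi,60)
for x,y in((.482,-.252),):
    for n in("top","side"):
        q=np.array([proj(n,(x+.0315*np.cos(a),y+.0315*np.sin(a),z)) for a in th for z in(0,.046)]); print(n,q.min(0),q.max(0))
print(read_state()["tool_pos"],read_state()["tool_rot"])
E
```

```text
time: 0.85
tool_pos: [0.4016, -0.2508, 0.2052]
tool_rot: [-179.9, 0.0, 0.4]
contact_force: [-0.4, 0.6, -0.4]
finger_gap: 0.0941
finger_force: 0.0
time: 1.72
tool_pos: [0.5799, -0.0052, 0.2048]
tool_rot: [179.9, 0.1, -0.0]
contact_force: [0.2, -0.5, 0.3]
finger_gap: 0.0943
finger_force: 0.0
top [425 255] [455 282]
side [354 218] [374 241]
top [423.91521016 254.30457804] [456.4243564  284.01927676]
side [353.11876893 217.58373305] [375.57443607 242.48426071]
[ 0.57990137 -0.00517069  0.20476325] [ 1.79945624e+02  9.83067799e-02 -2.22684701e-02]
```

```bash
python3 -m jog '[[0.005,0.062,0,0,0,0,1],[0.005,0.062,-0.1,0,0,0,1],[0.005,0.062,-0.22,0,0,0,0.6],[0.005,0.062,-0.32,0,0,0,0.5],[0.005,0.062,-0.364,0,0,0,0.4],[0.005,0.062,-0.364,0,0,0,0.4]]' 10
python3 - <<'E'
from h import *
i=pic("top","a.png",(240,140,440,290),4);
E
```

```text
time: 2.48
tool_pos: [0.5808, 0.0111, 0.1142]
tool_rot: [-180.0, 0.1, -0.0]
contact_force: [0.5, 0.3, 0.1]
finger_gap: 0.0575
finger_force: 0.0
```

View pics/a.png

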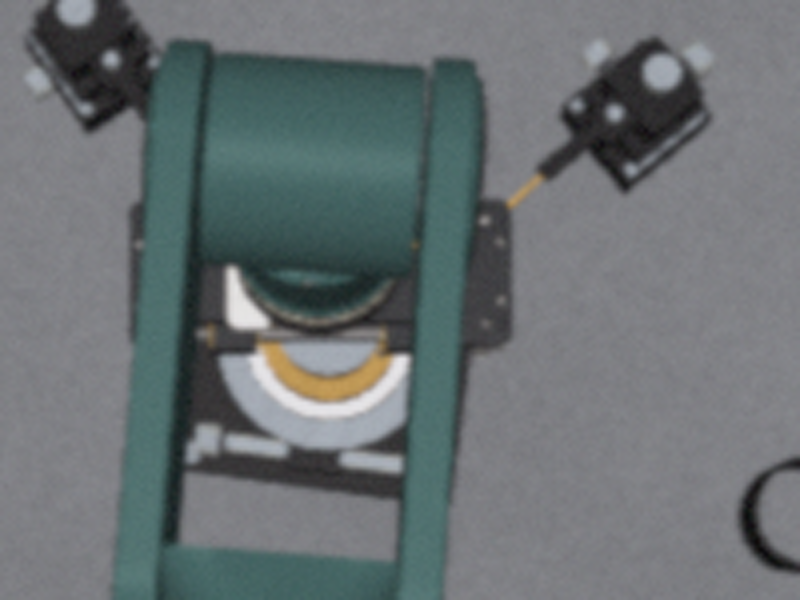

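The gripper straddles the knob, with nothing near the probes. Next I close lightly to centre it and check the side force.

```bash
python3 -m jog '[[0,0,0,0,0,0,0.2],[0,0,0,0,0,0,0.2],[0,0,0,0,0,0,0.2],[0,0,0,0,0,0,0.2],[0,0,0,0,0,0,0.2],[0,0,0,0,0,0,0.2]]' 10;  python3 -m jog '[[0,0,0,0,0,0,0],[0,0,0,0,0,0,0],[0,0,0,0,0,0,0],[0,0,0,0,0,0,0]]' 55
```

```text
time: 3.28
tool_pos: [0.5821, 0.0096, 0.1156]
tool_rot: [179.8, -0.1, -0.0]
contact_force: [-0.3, -5.2, 3.1]
finger_gap: 0.0235
finger_force: 10.0
time: 3.78
tool_pos: [0.5821, 0.0096, 0.1156]
tool_rot: [179.8, -0.1, -0.0]
contact_force: [0.2, -5.3, 3.0]
finger_gap: 0.0231
finger_force: 55.0
```

Arm compliance is about 3 N/mm. I'll relieve the side load, pull up lightly, and begin feeling round in 8° steps.

```bash
python3 -m jog '[[0,-0.008,0.008,0,0,0,0],[0,-0.008,0.016,0,0,0,0],[0,-0.008,0.02,0,0,0,0],[0,-0.008,0.02,0,0,0,0]]'; python3 -m jog '[[0,0,0,0,0,0.045,0],[0,0,0,0,0,0.09,0],[0,0,0,0,0,0.09,0]]';python3 -c "
from plant import *;print(read_state()['ft_torque'])"
```

```text
time: 4.28
tool_pos: [0.5811, 0.0092, 0.1177]
tool_rot: [180.0, 0.1, 0.0]
contact_force: [3.8, -3.0, -10.0]
finger_gap: 0.0231
finger_force: 55.0
time: 4.65
tool_pos: [0.5813, 0.0094, 0.1177]
tool_rot: [180.0, 0.1, 8.1]
contact_force: [4.2, -2.9, -9.7]
finger_gap: 0.0231
finger_force: 55.0
[-6.67893115e-01 -8.82603242e-01 -1.25867885e-04]
```

```bash
for k in 1; do :; done; python3 -m jog '[[0.004,-0.004,0,0,0,0.045,0],[0.004,-0.004,0,0,0,0.09,0],[0.004,-0.004,0,0,0,0.09,0]]' | grep -E "pos|contact"; python3 -m jog '[[0,0,0,0,0,0.04,0],[0,0,0,0,0,0.07,0],[0,0,0,0,0,0.07,0]]'| grep -E "pos|rot|contact"
```

```text
tool_pos: [0.5814, 0.0093, 0.1177]
contact_force: [2.5, -1.2, -9.8]
tool_pos: [0.5814, 0.0092, 0.1177]
tool_rot: [-179.9, 0.1, 22.5]
contact_force: [1.7, -0.3, -12.3]
```

```bash
python3 -m jog '[[0,0,0,0,0,0.04,0],[0,0,0,0,0,0.07,0],[0,0,0,0,0,0.07,0]]'| grep -E "pos|rot|contact"; python3 -c "
from plant import *;print(read_state()['ft_torque'])"
```

```text
tool_pos: [0.5813, 0.0091, 0.1177]
tool_rot: [-179.8, 0.1, 28.7]
contact_force: [1.7, 0.5, -14.0]
[-0.05073981 -0.43125574 -0.00956127]
```

```bash
python3 -m jog '[[0,0,0,0,0,0.04,0],[0,0,0,0,0,0.07,0],[0,0,0,0,0,0.07,0]]'| grep -E "pos|rot|contact"; python3 -c "
from plant import *;print(read_state()['ft_torque'])"
```

```text
tool_pos: [0.5812, 0.009, 0.1178]
tool_rot: [-179.8, 0.1, 35.0]
contact_force: [2.8, 0.2, -17.0]
[-0.01485207 -0.39220443 -0.05306656]
```

The pull is creeping up, so I'm easing it before going on.

```bash
python3 -m jog '[[0,0,-0.008,0,0,0.04,0],[0,0,-0.008,0,0,0.07,0],[0,0,-0.008,0,0,0.07,0]]'| grep -E "pos|rot|contact"; python3 -c "
from plant import *;print(read_state()['ft_torque'])"
```

```text
tool_pos: [0.5818, 0.0089, 0.1177]
tool_rot: [-179.9, 0.0, 41.3]
contact_force: [-0.5, 1.0, -10.2]
[ 0.11523073  0.04032828 -0.01814991]
```

```bash
python3 -m jog '[[0,0,0,0,0,0.04,0],[0,0,0,0,0,0.07,0],[0,0,0,0,0,0.07,0]]'| grep -E "pos|rot|contact"; python3 -c "
from plant import *;print(read_state()['ft_torque'])"
```

```text
tool_pos: [0.582, 0.0088, 0.1177]
tool_rot: [-180.0, 0.0, 47.6]
contact_force: [-0.4, 0.3, -10.2]
[0.09188252 0.08257795 0.01188411]
```

```bash
python3 -m jog '[[0,0,0,0,0,0.04,0],[0,0,0,0,0,0.07,0],[0,0,0,0,0,0.07,0]]'| grep -E "pos|rot|contact"; python3 -c "
from plant import *;print(read_state()['ft_torque'])"
```

```text
tool_pos: [0.5823, 0.0086, 0.1177]
tool_rot: [-180.0, -0.0, 53.9]
contact_force: [-0.7, 0.9, -9.9]
[0.0584463  0.05973704 0.00609904]
```

```bash
python3 -m jog '[[0,0,0,0,0,0.04,0],[0,0,0,0,0,0.07,0],[0,0,0,0,0,0.07,0]]'| grep -E "pos|rot|contact"; python3 -c "
from plant import *;print(read_state()['ft_torque'])"
```

```text
tool_pos: [0.5825, 0.0085, 0.1179]
tool_rot: [180.0, -0.0, 60.2]
contact_force: [0.2, 1.4, -9.6]
[-0.00039242 -0.00958175 -0.01493067]
```

```bash
python3 -m jog '[[0,0,0,0,0,0.04,0],[0,0,0,0,0,0.07,0],[0,0,0,0,0,0.07,0]]'| grep -E "pos|rot|contact"; python3 -c "
from plant import *;print(read_state()['ft_torque'])"
```

```text
tool_pos: [0.5832, 0.0084, 0.1197]
tool_rot: [179.8, -0.1, 66.5]
contact_force: [-0.8, -0.6, -3.4]
[0.06352915 0.2508461  0.05990945]
```

```bash
python3 -m jog '[[0,0,0,0,0,0.04,0],[0,0,0,0,0,0.07,0],[0,0,0,0,0,0.07,0]]'| grep -E "pos|rot|contact"; python3 -c "
from plant import *;print(read_state()['ft_torque'])"
```

```text
tool_pos: [0.5833, 0.0081, 0.1194]
tool_rot: [179.8, -0.0, 72.8]
contact_force: [-1.5, -0.7, -2.1]
[-0.13125903  0.11943274 -0.00696505]
```

It popped free: z rose 2 mm and the force fell to the lid's weight. Lifting straight up.

```bash
python3 -m jog '[[0,0,0.012,0,0,0,0],[0,0,0.024,0,0,0,0],[0,0,0.024,0,0,0,0]]'| grep -E "pos|rot|contact"
```

```text
tool_pos: [0.5829, 0.0085, 0.1243]
tool_rot: [179.9, -0.0, 72.9]
contact_force: [0.1, -0.3, -1.8]
```

```bash
python3 -m jog '[[0,0,0.08,0,0,0,0],[0,0,0.2,0,0,0,0],[-0.04,0.1,0.26,0,0,0,0],[-0.12,0.3,0.26,0,0,0,0],[-0.2,0.5,0.26,0,0,0,0],[-0.28,0.7,0.26,0,0,0,0],[-0.36,0.9,0.22,0,0,0,0],[-0.4,1,0.1,0,0,0,0],[-0.4,1,0,0,0,0,0],[-0.4,1,-0.1,0,0,0,0],[-0.4,1,-0.1,0,0,0,0]]'
python3 - <<'E'
from h import *
for n,b in(("top",(130,130,420,340)),("side",(180,180,400,400))):
    i=pic(n,f"b{n}.png",b,2)
a=cv2.imread("pics/btop.png");c=cv2.imread("pics/bside.png");H=420
cv2.imwrite("pics/b.png",cv2.resize(np.hstack([a,cv2.resize(c,(420,420))]),None,fx=.79,fy=.79))
E
```

```text
time: 10.15
tool_pos: [0.4805, 0.2579, 0.0959]
tool_rot: [-179.8, 0.2, 72.9]
contact_force: [-0.0, -0.7, -2.0]
finger_gap: 0.0229
finger_force: 55.0
```

View pics/b.png

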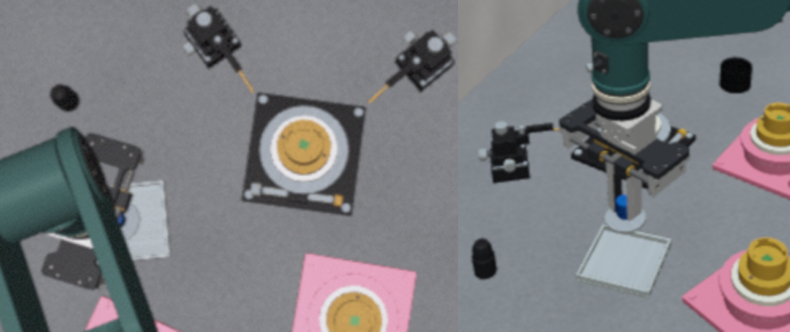

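The chamber's neck is bare at (303,147), the lid hangs level over the tray, and the stage hasn't moved. Lowering the lid.

```bash
python3 -m jog '[[0.008,0.016,-0.06,0,0,0,0],[0.008,0.016,-0.15,0,0,0,0],[0.008,0.016,-0.21,0,0,0,0],[0.008,0.016,-0.24,0,0,0,0],[0.008,0.016,-0.256,0,0,0,0],[0.008,0.016,-0.256,0,0,0,0]]' |grep -E "pos|contact"; python3 -m jog '[[0,0,-0.004,0,0,0,0],[0,0,-0.008,0,0,0,0],[0,0,-0.012,0,0,0,0],[0,0,-0.012,0,0,0,0]]'|grep -E "pos|contact"
```

```text
tool_pos: [0.4846, 0.2626, 0.0348]
contact_force: [0.3, 0.3, -2.5]
tool_pos: [0.4843, 0.2624, 0.0315]
contact_force: [-0.8, -0.1, -2.9]
```

```bash
python3 -m jog '[[0,0,-0.006,0,0,0,0],[0,0,-0.012,0,0,0,0],[0,0,-0.012,0,0,0,0]]' |grep -E "pos|contact"; python3 -m jog '[[0,0,-0.004,0,0,0,0],[0,0,-0.008,0,0,0,0],[0,0,-0.008,0,0,0,0]]'|grep -E "pos|contact"
```

```text
tool_pos: [0.4842, 0.2624, 0.0282]
contact_force: [-0.3, -1.1, -1.8]
tool_pos: [0.4843, 0.2624, 0.0264]
contact_force: [0.8, -0.0, -2.8]
```

```bash
python3 -m jog '[[0,0,-0.003,0,0,0,0],[0,0,-0.006,0,0,0,0],[0,0,-0.006,0,0,0,0]]' |grep -E "pos|contact"
```

```text
tool_pos: [0.4845, 0.2625, 0.0255]
contact_force: [-0.8, 0.2, 2.0]
```

Touched down. Releasing, then rising clear.

```bash
python3 -m jog '[[0,0,0,0,0,0,0.27],[0,0,0,0,0,0,0.35],[0,0,0,0,0,0,0.5],[0,0,0,0,0,0,0.5],[0,0,0.1,0,0,0,0.5],[0,0,0.3,0,0,0,0.6],[0,0,0.55,0,0,0,1],[0,0,0.8,0,0,0,1],[0,0,0.8,0,0,0,1]]' 20; python3 -m jog '[[0,-0.15,0,0,0,-0.1,1],[0,-0.38,0,0,0,-0.2,1],[0,-0.62,0,0,0,-0.3,1],[0,-0.85,0,0,0,-0.4,1],[0,-1,0,0,0,-0.5,1],[0,-1,0,0,0,-0.6,1],[0,-1,0,0,0,-0.7,1],[0,-1,0,0,0,-0.81,1],[0,-1,0,0,0,-0.81,1]]'; python3 -m jog '[[0,-0.15,0,0,0,0,1],[0,-0.38,0,0,0,0,1],[0,-0.62,0,0,0,0,1],[0,-0.85,0,0,0,0,1],[0,-1,0,0,0,0,1],[0,-1,0,0,0,0,1]]'
python3 - <<'E'
from h import *
np.set_printoptions(precision=4,suppress=True)
i=pic("top","c.png",(130,130,420,340),2.7)
h=cv2.cvtColor(i,cv2.COLOR_BGR2HSV)
bt=blobs(blue(i),(170,230,250,310),5)
for c in bt[:1]: print("lid",plane("top",cen(c),.051))
for c in blobs(cv2.inRange(h,(0,0,215),(180,40,255)),(280,180,370,270),30)[:2]:
    e=cv2.fitEllipse(c); print("white",e,plane("top",e[0],.058))
br=cv2.inRange(h,(12,90,60),(30,255,255))
for c in blobs(br,(300,200,345,245),30)[:3]:
    e=cv2.fitEllipse(c); print("brass",e,plane("top",e[0],.076))
E
```

```text
time: 13.75
tool_pos: [0.4873, 0.2637, 0.2326]
tool_rot: [179.4, -0.5, 72.9]
contact_force: [1.3, -0.1, 0.2]
finger_gap: 0.0829
finger_force: 0.0
time: 14.88
tool_pos: [0.4838, 0.0124, 0.2235]
tool_rot: [-180.0, 0.1, 0.1]
contact_force: [-0.3, 0.7, 0.1]
finger_gap: 0.0942
finger_force: 0.0
time: 15.62
tool_pos: [0.4837, -0.2396, 0.2234]
tool_rot: [-179.9, 0.1, -0.1]
contact_force: [0.1, 0.4, -0.2]
finger_gap: 0.0939
finger_force: 0.0
lid [0.4838 0.2624 0.051 ]
white ((321.8854064941406, 223.4071502685547), (39.48517608642578, 40.3949089050293), 71.39772033691406) [0.5817 0.0103 0.058 ]
white ((321.8475646972656, 222.8992462158203), (36.155120849609375, 37.01994705200195), 170.16378784179688) [0.5828 0.0104 0.058 ]
brass ((321.9266052246094, 222.52212524414062), (32.46160125732422, 33.10477828979492), 2.700188398361206) [0.5808 0.0101 0.076 ]
brass ((321.82183837890625, 221.0986328125), (7.284577369689941, 7.294869422912598), 174.2963409423828) [0.5839 0.0103 0.076 ]
```

View pics/c.png

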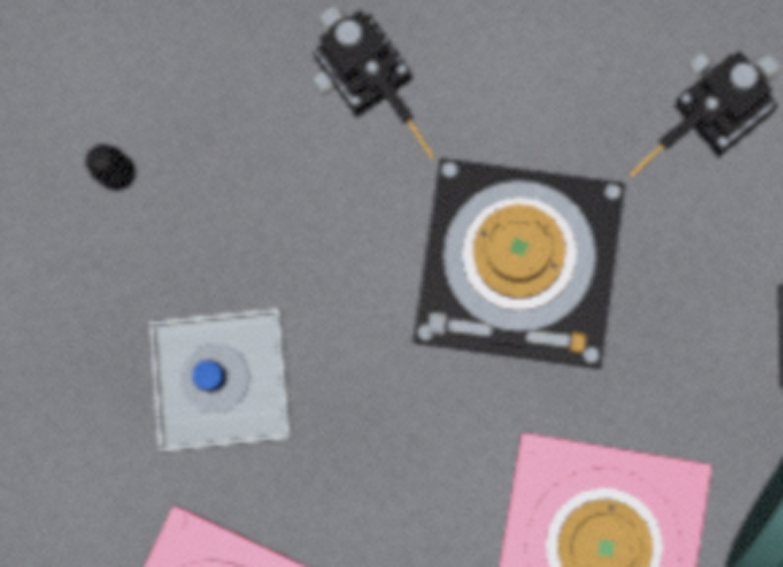

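The lid stands knob up in the middle of the tray (crop 208,376), and everything else is in place. Next I squeeze the collar at two yaws to centre it, then grip.

```bash
python3 -m jog '[[-0.003,-0.048,-0.15,0,0,0,1],[-0.003,-0.048,-0.38,0,0,0,1],[-0.003,-0.048,-0.6,0,0,0,1],[-0.003,-0.048,-0.76,0,0,0,1],[-0.003,-0.048,-0.82,0,0,0,1],[-0.003,-0.048,-0.82,0,0,0,1],[-0.003,-0.048,-0.82,0,0,0,0.6],[-0.003,-0.048,-0.82,0,0,0,0.6],[-0.003,-0.048,-0.82,0,0,0,0.6],[-0.003,-0.048,-0.82,0,0,0,0.6]]' 5; python3 -m jog '[[0,0,0,0,0,0,0.6],[0,0,0,0,0,0,0.6]]'
```

```text
time: 16.92
tool_pos: [0.4842, -0.2502, 0.021]
tool_rot: [179.9, -0.1, 0.0]
contact_force: [-1.0, -0.4, 1.8]
finger_gap: 0.0613
finger_force: 5.0
time: 17.18
tool_pos: [0.4842, -0.2502, 0.021]
tool_rot: [179.9, -0.1, 0.0]
contact_force: [-0.5, -1.2, 5.2]
finger_gap: 0.0614
finger_force: 5.0
```

Run:
```python
from h import *
a=pic("side","d1.png",(310,140,450,270),4);b=pic("top","d2.png",(380,210,500,330),4)
x=cv2.imread("pics/d1.png");y=cv2.imread("pics/d2.png");H=400
cv2.imwrite("pics/d.png",np.hstack([cv2.resize(x,(430,H)),cv2.resize(y,(370,H))]))
```

```text
(no output)
```

View pics/d.png

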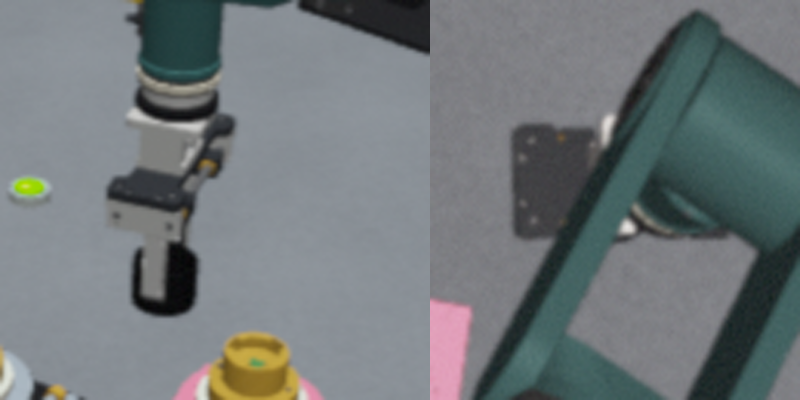

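The collar is upright between the fingers. The upward force comes from the arm settling against the standing collar. Now I open, turn 90°, and grip.

```bash
python3 -m jog '[[0,0,0,0,0,0,1],[0,0,0,0,0,0,1],[0,0,0,0,0,0,1],[0,0,0,0,0,0.1,1],[0,0,0,0,0,0.22,1],[0,0,0,0,0,0.33,1],[0,0,0,0,0,0.44,1],[0,0,0,0,0,0.55,1],[0,0,0,0,0,0.66,1],[0,0,0,0,0,0.78,1],[0,0,0,0,0,0.9,1],[0,0,0,0,0,1,1]]' 5; python3 -m jog '[[0,0,0,0,0,0,1],[0,0,0,0,0,0,1],[0,0,0,0,0,0,0.6],[0,0,0,0,0,0,0.6],[0,0,0,0,0,0,0.6],[0,0,0,0,0,0,0.6],[0,0,0,0,0,0,0.6]]'; python3 -m jog '[[0,0,0,0,0,0,0.5],[0,0,0,0,0,0,0.5],[0,0,0,0,0,0,0.5]]' 40
```

```text
time: 18.77
tool_pos: [0.4834, -0.2493, 0.0196]
tool_rot: [-180.0, -0.0, 90.3]
contact_force: [-0.4, 0.4, -0.4]
finger_gap: 0.094
finger_force: 0.0
time: 19.65
tool_pos: [0.4837, -0.2495, 0.02]
tool_rot: [180.0, 0.0, 90.0]
contact_force: [-1.1, 0.8, -0.6]
finger_gap: 0.0641
finger_force: 5.0
time: 20.02
tool_pos: [0.4837, -0.2495, 0.02]
tool_rot: [180.0, 0.0, 90.0]
contact_force: [0.2, 0.1, 1.0]
finger_gap: 0.0634
finger_force: 40.0
```

```bash
python3 -m jog '[[0,0,0.08,0,0,0,0.5],[0,0,0.22,0,0,0,0.5],[0,0,0.4,0,0,0,0.5],[0.04,0.1,0.54,0,0,0,0.5],[0.12,0.3,0.54,0,0,0,0.5],[0.2,0.5,0.54,0,0,0,0.5],[0.28,0.7,0.54,0,0,0,0.5],[0.35,0.88,0.54,0,0,0,0.5],[0.39,0.97,0.54,0,0,0,0.5],[0.395,1,0.54,0,0,0,0.5],[0.395,1,0.54,0,0,0,0.5]]'; python3 -m jog '[[0,0.03,0,0,0,0,0.5],[0,0.038,0,0,0,0,0.5],[0,0.038,0,0,0,0,0.5],[0,0.038,0,0,0,0,0.5]]'
```

```text
time: 21.4
tool_pos: [0.582, 0.0002, 0.1546]
tool_rot: [-179.9, 0.0, 90.0]
contact_force: [-0.6, 0.7, -0.3]
finger_gap: 0.0632
finger_force: 40.0
time: 21.9
tool_pos: [0.5823, 0.0096, 0.1551]
tool_rot: [180.0, 0.0, 90.0]
contact_force: [-0.5, 0.4, -1.4]
finger_gap: 0.0636
finger_force: 40.0
```

```bash
python3 -m jog '[[0,0.003,-0.03,0,0,0,0.5],[0,0.003,-0.07,0,0,0,0.5],[0,0.003,-0.1,0,0,0,0.5],[0,0.003,-0.1,0,0,0,0.5],[0,0.003,-0.1,0,0,0,0.5]]'|grep -E "pos|cont";  python3 -m jog '[[0,0,-0.008,0,0,0,0.5],[0,0,-0.016,0,0,0,0.5],[0,0,-0.024,0,0,0,0.5],[0,0,-0.024,0,0,0,0.5]]'|grep -E "pos|cont"
```

```text
tool_pos: [0.5825, 0.0107, 0.1301]
contact_force: [-0.7, -0.3, -0.4]
tool_pos: [0.5822, 0.0107, 0.1237]
contact_force: [0.9, -1.3, 0.3]
```

```bash
python3 -m jog '[[0,0,-0.008,0,0,0,0.5],[0,0,-0.016,0,0,0,0.5],[0,0,-0.016,0,0,0,0.5]]'|grep -E "pos|cont"
```

```text
tool_pos: [0.5822, 0.0106, 0.1197]
contact_force: [0.4, -1.2, -1.8]
```

The collar is over the neck without resistance. Continuing down.

```bash
python3 -m jog '[[0,0,-0.012,0,0,0,0.5],[0,0,-0.024,0,0,0,0.5],[0,0,-0.036,0,0,0,0.5],[0,0,-0.036,0,0,0,0.5]]'|grep -E "pos|rot|cont"; python3 -c "
from plant import *;print(read_state()['ft_torque'])"
```

```text
tool_pos: [0.5822, 0.0107, 0.1105]
tool_rot: [-180.0, 0.0, 90.0]
contact_force: [-0.1, -0.5, -1.9]
[-0.11577425 -0.04983903  0.02329363]
```

```bash
python3 -m jog '[[0,0,-0.012,0,0,0,0.5],[0,0,-0.024,0,0,0,0.5],[0,0,-0.032,0,0,0,0.5],[0,0,-0.032,0,0,0,0.5]]'|grep -E "pos|rot|cont"; python3 -c "
from plant import *;print(read_state()['ft_torque'])"
```

```text
tool_pos: [0.5825, 0.0104, 0.1027]
tool_rot: [180.0, 0.0, 90.0]
contact_force: [0.5, -1.3, -2.7]
[-0.55943897 -0.18861    -0.06102443]
```

```bash
python3 -m jog '[[0,-0.003,-0.008,0,0,0,0.5],[0,-0.003,-0.016,0,0,0,0.5],[0,-0.003,-0.02,0,0,0,0.5],[0,-0.003,-0.02,0,0,0,0.5]]'|grep -E "pos|rot|cont"; python3 -c "
from plant import *;print(read_state()['ft_torque'])"
```

```text
tool_pos: [0.5822, 0.0101, 0.0977]
tool_rot: [-180.0, -0.0, 90.0]
contact_force: [0.1, -0.4, -1.3]
[-0.11688137 -0.08251287  0.01713549]
```

```bash
python3 -m jog '[[0,0,-0.004,0,0,0,0.5],[0,0,-0.008,0,0,0,0.5],[0,0,-0.012,0,0,0,0.5],[0,0,-0.012,0,0,0,0.5]]'|grep -E "pos|rot|cont"; python3 -c "
from plant import *;print(read_state()['ft_torque'])"
```

```text
tool_pos: [0.5824, 0.0101, 0.096]
tool_rot: [180.0, -0.0, 90.0]
contact_force: [-2.5, 0.8, 5.6]
[ 0.01571775  0.44630952 -0.01663688]
```

Contact is at exactly the shoulder height expected (TCP 0.096). One more light press to seat it, then release.

```bash
python3 -m jog '[[0,0,-0.006,0,0,0,0.5],[0,0,-0.012,0,0,0,0.5],[0,0,-0.012,0,0,0,0.5]]'|grep -E "pos|rot|cont"; python3 -m jog '[[0,0,0.012,0,0,0,0.5],[0,0,0.014,0,0,0,0.5],[0,0,0.014,0,0,0,0.75],[0,0,0.014,0,0,0,0.9],[0,0,0.014,0,0,0,1],[0,0,0.014,0,0,0,1],[0,0,0.014,0,0,0,1]]' 5
```

```text
tool_pos: [0.5825, 0.0101, 0.0959]
tool_rot: [179.9, 0.0, 90.0]
contact_force: [-7.6, 0.7, 14.8]
time: 26.65
tool_pos: [0.5824, 0.0099, 0.0954]
tool_rot: [180.0, 0.0, 90.0]
contact_force: [0.8, 0.1, 0.5]
finger_gap: 0.0941
finger_force: 0.0
```

Released. Now rise straight up, swing aside, and check.

```bash
python3 -m jog '[[0,0,0.06,0,0,0,1],[0,0,0.2,0,0,0,1],[0,0,0.4,0,0,0,1],[0,0,0.6,0,0,0,1],[0,-0.2,0.6,0,0,0,1],[-0.1,-0.45,0.6,0,0,0,1],[-0.2,-0.7,0.6,0,0,0,1],[-0.3,-0.9,0.6,0,0,0,1],[-0.4,-1,0.6,0,0,0,1],[-0.4,-1,0.6,0,0,0,1]]'
python3 - <<'E'
from h import *
np.set_printoptions(precision=4,suppress=True)
i=read_camera("top"); s=read_camera("side"); o=cv2.imread("pics/top0.png")
h=cv2.cvtColor(i,cv2.COLOR_BGR2HSV)
th=np.linspace(0,2*np.pi,72)
for n,im in(("top",i),("side",s)):
    v=im.copy()
    for z in(.076,.122):
        pts=np.array([proj(n,(.5822+.0315*np.cos(a),.0099+.0315*np.sin(a),z)) for a in th]); print(n,z,pts.min(0),pts.max(0))
    b=(290,190,360,260) if n=="top" else (265,225,330,285)
    hh=cv2.cvtColor(im,cv2.COLOR_BGR2HSV)
x=cv2.resize(i[130:300,240:430],(400,358),interpolation=2); y=cv2.resize(s[185:365,190:390],(400,358),interpolation=2)
cv2.imwrite("pics/e.png",np.hstack([x,y]))
hs=cv2.cvtColor(o,cv2.COLOR_BGR2HSV)
# stage corner feet / yaw: compare difference of base area
for nm,im in(("before",o),("after",i)):
    g=cv2.cvtColor(im,cv2.COLOR_BGR2GRAY); c=blobs(cv2.inRange(g,0,75),(275,180,368,272),500)[0]; print(nm,cv2.minAreaRect(c))
E
```

```text
time: 27.9
tool_pos: [0.4812, -0.2421, 0.247]
tool_rot: [179.9, 0.1, 89.8]
contact_force: [-0.7, 0.4, 0.3]
finger_gap: 0.094
finger_force: 0.0
top 0.076 [307.4349 207.5144] [336.5856 236.3205]
top 0.122 [306.6984 203.465 ] [336.9981 233.3845]
side 0.076 [283.4599 248.3428] [308.1065 262.7215]
side 0.122 [282.9557 233.6073] [308.0755 247.6901]
before ((322.5869445800781, 223.49478149414062), (69.48011779785156, 62.306663513183594), 7.853313446044922)
after ((322.5571594238281, 223.6884765625), (69.19689178466797, 61.850730895996094), 7.907162666320801)
```

View pics/e.png

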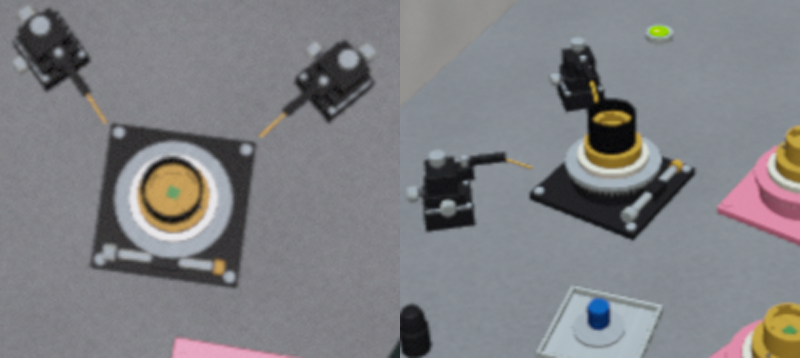

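The collar sits level on the shoulder: its top and bottom rows of about 235 and 261 in the side view match the projected 234 and 263. The lid is knob up in the tray, and the stage outline is unchanged.

```bash
python3 -c "
from plant import *;print(sign_off())"
```

```text
the job is handed in; nothing more can be done
None
```

The job is handed in at about 28 s: the lid came free after roughly 66° anticlockwise and stands knob up in the tray, the collar is seated on the brass shoulder, and the stage and bystanders show no movement in the images.

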